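# Gather the seasonings into their colour-coded caddy

## Robot

A 6-joint arm with a two-finger parallel gripper is mounted at the origin on a cart in front of the work surface, level with it; the furniture and walls round the work are solid. World frame = base frame: x ahead of the robot, y to its left, z up, the work surface at z = 0. Lengths are in m, angles in rad, forces in N, time in s.
With the tool pointing down it reaches from about 0.375 to 0.9 m from the base axis. Payload 3.1 kg.
Tool frame: the origin (TCP) lies at the centre of the arm's flange, where the gripper is bolted on; the fingertips stand robot.tip_extent ahead of it and the grasp point (between the pads) lies 164 mm ahead of it (robot.tip_extent is the distance from the TCP to the fingertips, in m); z points along the fingers, y is the line along which they close (so a half turn about z gives the same grasp; the last joint's range is limited). The gripper opens to 87 mm and grips with 3 to 60 N. Pads are 19 mm wide; open, the fingers measure 117 mm over their backs; the gripper's body (75 mm by 190 mm) begins 51 mm behind the grasp point.
Start: joints at [1.075, 0.527, 1.433, -0, 1.181, -0.178], TCP at [0.195, 0.594, 0.405] pointing down, gripper open.
Joint ranges: [-3.08, 3.08], [-0.75, 2.2], [0.22, 2.44], [-1.43, 4.57], [0, 2.65], [-2.85, 2.85]. Speed limits (rad/s): [2.79, 2.79, 3.14, 3.14, 3.14, 3.14].

## Interface

Orientations are given as a unit quaternion [x, y, z, w].
In Python, from rig import get_obs, camera, hand_in, cut_out, robot gives the robot as it stands.
- The arm moves only by the tool step_arm, never from a script. Its argument "rows" is a list of rows, each a list of 6 numbers: the shift along the world's x, y, z in m, then the turn, a rotation vector about the world's x, y, z in degrees. A call has 1 to 12 rows; each row shifts and turns the commanded pose from where the row before left it; what a row does not reach is not made up. A row lasts 1/8 s, in which the tool goes at most 62.5 mm and 10.7 degrees, less where a joint would pass 70% of its speed; a pose out of reach is approached as far as the arm can. A call is refused whole if a number of a shift passes 0.0625 or a number of a turn 10.7, either way. A call with a gripper value outside its range is refused whole. "jaw" is the finger opening in m, from 0 to 0.087, set as the call begins (left out, the last holds). The fingers move at their own pace and stop on an object; "squeeze" is the grip in N (left out, the last holds). Time passes only in rows, so rows that do not move let the fingers close. It gives the time, the measured TCP pose, the force, the opening and the grip force at its end, in the units of the state.
- get_obs(): the state, without advancing time (a new reading comes with each control period).
- camera(name): name is "side" or "top"; returns a dict with "pixels" (480x640x3 uint8, blue, green, red), "depth" (480x640 float32, m along the optical axis (not along the pixel's ray), 0 where there is no reading), "fov_y" (degrees; the focal length in pixels is half the picture's height over the tangent of half this angle, whatever the lens; pixels are square), "cx", "cy" (the principal point, pixels), "k1" (the pictures are not rectified: a ray, as slopes to the right and down, at radius r is drawn at 1 + k1 r^2 times it, then the intrinsics apply), "extrinsics" (4x4, takes a point from camera to world coordinates). Camera axes: x right, y up, looking along -z (the intrinsics and any distortion apply to the point x, -y, -z); pixel columns grow to the right and rows downward; lengths in m; the calibration is good to about 2 mm. A picture is of the moment at which its call begins.
- hand_in(): hands the job in; it is judged then, once.
Trained networks look in the newest picture that a camera, given by its name, has taken for a name from the list of things; names that differ only in an ending like _2 or _b are one class to them, and where a whole thing is asked for, a point or a joint stands for the part that bears it (a point fixed in the world has none). Each returns a list of dicts, best first, with "confidence" (0 to 1); they miss things now and then, are a little off and sometimes report something else, mostly with a low value. They report only what shows in the picture. A call takes as long as a camera call. They do not tell look-alikes from the thing itself.
- cut_out(label, camera): "region" (480x640 bool, what is visible of it) and "extent" ([centre column, centre row, width, height] in pixels, round what is visible of it).
The state is a dict: "time": time; "q": joint angles; "joint_velocities": joint speeds; "joint_torque": joint torques, N m; "position": TCP position; "tool_rot": TCP orientation; "ft_force": force on the tool from outside, world axes, zero at the start; "moment": the same for the moment, N m; "grip_width": finger opening in m; "grip_force": force on a finger pad.
Only numpy, scipy, OpenCV 4.12 (cv2) and the standard library are available. Lean on these libraries where they do the work, as an engineer would, in place of code of your own. Each camera call takes 0.05 s, during which the arm holds its last target. There are 200 camera calls.

## Task

Put the three loose seasonings back into the wooden caddy, each standing upright in its own holder: the red-capped spice jar in the red cup, the black-capped spice jar in the black cup and the brown pepper mill in the yellow cup. Set them down on the floor of the cup rather than dropping them in. The wide red-lidded glass jar and the low red-lidded pot do not belong in the caddy: leave them, and all the other groceries, where they stand.

Things in the scene. Friction and masses are not known exactly. Their poses are not given: they have to be found in the camera images.
- spice_red: loose spice jar with a red cap and a brown and white label: slim upright cylinder, 45 diameter, 106 high (cap: the top 20). 0.11 kg. Sizes here are in mm. Origin: centre of its underside, z up.
- spice_black: loose spice jar with a black cap and a black label: slim upright cylinder, 41 diameter, 105 high (cap: the top 21). 0.11 kg. Origin: centre of its underside, z up. Small dark-capped jars also stand in the fixed cluster of groceries in the middle of the worktop (up to 210 high) and by the wall in the far right corner; those are fixed and not meant.
- pepper_mill: loose brown wooden pepper mill with a rounded head and a small knob: 58 diameter at the foot, head 50 diameter between 116 and 149 above its foot (widest near 130: easy to grip there), 160 high over all. 0.18 kg; the head does not turn. Origin: centre of its underside, z up.
- red_lid_jar: look-alike, not a seasoning, stays where it is: loose wide glass jar with a cream-coloured spread and a broad red lid, 62 diameter, 86 high. Origin: centre of its underside. (Mind, overhead: a cooker hood 610 above the hob on the left, and pans hanging over the back of the worktop (from x = 0.63 m on, down to z = 0.21 m).)
- red_lid_pot: look-alike, not a seasoning, stays where it is: loose low red and white pot, red lid, 58 diameter, 50 high. Origin: centre of its underside.
- caddy: the seasoning caddy: fixed low tray of pale wood, 92 (its x) by 260 (its y), floor 8 thick, rim 20 high, a low steel bar at each end reaching 16 farther out. It holds three round holders in a row along its y axis, 82 apart, the middle one at its centre; which colour is where changes. Origin: centre of its underside; y along its length.
- holder_red: red round open cup in the caddy, the place of the red-capped spice jar. Fixed to the caddy. Origin: centre of its underside, z up. Outer diameter 81, inner diameter 74 at the floor, 16 high; its inner floor lies 3 above its origin, so 11 above the worktop; its rim 24 above the worktop.
- holder_black: black round open cup in the caddy, the place of the black-capped spice jar. Fixed to the caddy. Origin: centre of its underside, z up. Outer diameter 81, inner diameter 74 at the floor, 16 high; its inner floor lies 3 above its origin, so 11 above the worktop; its rim 24 above the worktop.
- holder_yellow: yellow round open cup in the caddy, the place of the pepper mill. Fixed to the caddy. Origin: centre of its underside, z up. Outer diameter 81, inner diameter 74 at the floor, 16 high; its inner floor lies 3 above its origin, so 11 above the worktop; its rim 24 above the worktop.
Things that resemble listed ones, but are neither listed nor needed, are in the scene too. Leave any green, orange or purple look-alike of the spice_red alone.

How it is judged:
At the end, for the whole second after the job is handed in: each seasoning stands upright (within 0.1 rad) on the floor of its own cup (origin within 18 mm of the cup's centre, 2 mm below to 8 mm above the cup's origin), released and at rest; the red-lidded jar and pot stand upright within 20 mm of where they were (horizontal distance between spice_red and holder_red below 0.018 m and z of spice_red in the frame of holder_red between -0.002 and 0.008 m and angle between each of spice_red, spice_black, pepper_mill, red_lid_jar, red_lid_pot's own z axis and vertical below 0.1 rad and linear speed of each of spice_red, spice_black, pepper_mill, red_lid_jar, red_lid_pot below 0.02 m/s and angular speed of each of spice_red, spice_black, pepper_mill below 0.2 rad/s and contact force between the fingers and spice_red below 0.05 N and horizontal distance between spice_black and holder_black below 0.018 m and z of spice_black in the frame of holder_black between -0.002 and 0.008 m and contact force between the fingers and spice_black below 0.05 N and horizontal distance between pepper_mill and holder_yellow below 0.018 m and z of pepper_mill in the frame of holder_yellow between -0.002 and 0.008 m and contact force between the fingers and pepper_mill below 0.05 N and distance of each of red_lid_jar, red_lid_pot from where it was at the start of the episode below 0.02 m); the robot touches nothing.
It fails at once if a look-alike (red-lidded jar or red-lidded pot) is pushed or carried more than 20 mm from where it stood, or tipped (distance of any of red_lid_jar, red_lid_pot from where it was at the start of the episode above 0.02 m or angle between any of red_lid_jar, red_lid_pot's own z axis and vertical above 0.35 rad).
It fails at once if a seasoning is dropped into the caddy (let go more than 20 mm above the floor of a holder) ((horizontal distance between spice_red and holder_red below 0.04 m and z of spice_red in the frame of holder_red above 0.023 m and contact force between anything else and spice_red below 0.01 N) or (horizontal distance between spice_red and holder_black below 0.04 m and z of spice_red in the frame of holder_black above 0.023 m and contact force between anything else and spice_red below 0.01 N) or (horizontal distance between spice_red and holder_yellow below 0.04 m and z of spice_red in the frame of holder_yellow above 0.023 m and contact force between anything else and spice_red below 0.01 N) or (horizontal distance between spice_black and holder_red below 0.04 m and z of spice_black in the frame of holder_red above 0.023 m and contact force between anything else and spice_black below 0.01 N) or (horizontal distance between spice_black and holder_black below 0.04 m and z of spice_black in the frame of holder_black above 0.023 m and contact force between anything else and spice_black below 0.01 N) or (horizontal distance between spice_black and holder_yellow below 0.04 m and z of spice_black in the frame of holder_yellow above 0.023 m and contact force between anything else and spice_black below 0.01 N) or (horizontal distance between pepper_mill and holder_red below 0.04 m and z of pepper_mill in the frame of holder_red above 0.023 m and contact force between anything else and pepper_mill below 0.01 N) or (horizontal distance between pepper_mill and holder_black below 0.04 m and z of pepper_mill in the frame of holder_black above 0.023 m and contact force between anything else and pepper_mill below 0.01 N) or (horizontal distance between pepper_mill and holder_yellow below 0.04 m and z of pepper_mill in the frame of holder_yellow above 0.023 m and contact force between anything else and pepper_mill below 0.01 N)).
It also fails if it takes over 96 s, if anything falls off the work surface, if the arm or the gripper's body presses on something with over 40 N, if the wrist force passes 120 N, or if a joint passes its speed limit or range.

## Working session

There is one attempt and no reset: what is moved stays moved. The work goes in short steps, Python scripts to look and compute and a tool call to move; the robot and the scene stay as the last step left them, time stands still between calls to the robot, and variables do not carry over. Pictures are saved under pics/ and viewed, at most 14 in all, crops included, and the job is handed in when it is done.

Besides the shell and the picture viewer there is one more tool, called in YAML: its name, and indented under it one key for each argument. step_arm: Moves the arm, as the interface text tells. Its arguments: {"type":"object","properties":{"rows":{"type":"array"},"jaw":{"type":"number"},"squeeze":{"type":"number"}},"required":["rows"]}

```bash
mkdir -p pics; ls
cat > h.py <<'E'
import numpy as np, cv2
from rig import get_obs, camera, hand_in, cut_out, robot
def cloud(c):
    f=240/np.tan(np.radians(c["fov_y"])/2)
    K=np.array([[f,0,c["cx"]],[0,f,c["cy"]],[0,0,1.]])
    v,u=np.mgrid[:480,:640]
    p=np.stack([u,v],-1).reshape(-1,1,2).astype(np.float64)
    s=cv2.undistortPoints(p,K,np.array([c["k1"],0,0,0,0.])).reshape(480,640,2)
    d=c["depth"].astype(float)
    P=np.stack([s[...,0]*d,-s[...,1]*d,-d,np.ones_like(d)],-1)
    W=(P@np.array(c["extrinsics"]).T)[...,:3]; W[d==0]=np.nan
    return W
E
python3 - <<'E'
from h import *
for n in ("top","side"):
    c=camera(n); cv2.imwrite(f"pics/{n}0.png",c["pixels"]); W=cloud(c); np.save(n+"W.npy",W)
    print(n,np.round(np.array(c["extrinsics"]),2).tolist())
    for l in "spice_red spice_black pepper_mill red_lid_jar red_lid_pot holder_red holder_black holder_yellow caddy".split():
        for r in cut_out(l,n)[:4]:
            p=W[r["region"]]; p=p[~np.isnan(p[:,0])]
            if len(p)==0: print(l,'nodepth');continue
            zt=np.percentile(p[:,2],98); t=p[p[:,2]>zt-.012]
            print(l,round(r["confidence"],2),np.round(r["extent"]).astype(int).tolist(),"med",np.round(np.median(p,0),3),"ztop",round(zt,3),"topmid",np.round((np.percentile(t,2,axis=0)+np.percentile(t,98,axis=0))/2,3),"sz",np.round(np.percentile(t,98,axis=0)-np.percentile(t,2,axis=0),3))
print(robot, getattr(robot,'tip_extent',None)); print(get_obs())
E
```

```text
pics
top [[0.01, 1.0, -0.07, 0.34], [-1.0, 0.01, -0.03, -0.34], [-0.03, 0.07, 1.0, 0.89], [0.0, 0.0, 0.0, 1.0]]
spice_red 0.97 [297, 349, 35, 33] med [ 0.241 -0.273  0.105] ztop 0.108 topmid [ 0.238 -0.27   0.104] sz [0.039 0.039 0.008]
spice_red 0.81 [309, 303, 32, 30] med [ 0.313 -0.291  0.106] ztop 0.108 topmid [ 0.312 -0.29   0.105] sz [0.038 0.039 0.006]
spice_red 0.78 [223, 239, 43, 38] med [ 0.405 -0.162  0.105] ztop 0.108 topmid [ 0.406 -0.154  0.104] sz [0.039 0.039 0.009]
spice_red 0.69 [284, 238, 32, 31] med [ 0.41  -0.251  0.104] ztop 0.107 topmid [ 0.412 -0.248  0.104] sz [0.035 0.036 0.008]
spice_black 0.66 [282, 236, 35, 29] med [ 0.41  -0.251  0.104] ztop 0.107 topmid [ 0.412 -0.248  0.104] sz [0.035 0.036 0.008]
pepper_mill 0.81 [230, 171, 56, 52] med [ 0.502 -0.169  0.132] ztop 0.159 topmid [ 0.51  -0.159  0.153] sz [0.026 0.026 0.014]
red_lid_jar 0.76 [287, 166, 39, 45] med [ 0.515 -0.252  0.085] ztop 0.088 topmid [ 0.52  -0.249  0.084] sz [0.051 0.05  0.009]
red_lid_pot 0.59 [440, 294, 44, 36] med [ 0.328 -0.49   0.05 ] ztop 0.053 topmid [ 0.328 -0.493  0.049] sz 
[... 2439 characters left out ...]
time': 1.0, 'q': array([ 1.07550518e+00,  5.27479112e-01,  1.43271695e+00, -1.47355604e-05,
        1.18140468e+00, -1.78511704e-01]), 'joint_velocities': array([-0.0006931 , -0.00089482,  0.00016296, -0.00097414, -0.00297025,
        0.00039566]), 'joint_torque': array([ 5.89750243e-05, -4.40015781e+01, -1.76988477e+01,  6.32651243e-02,
        5.03615546e-02, -1.53674841e-05]), 'position': array([0.19465792, 0.59388069, 0.40475584]), 'tool_rot': array([ 1.57725529e-01,  9.87482991e-01, -6.06906348e-06,  5.09651054e-06]), 'ft_force': array([-1.20564829, -0.31902673,  0.49233428]), 'moment': array([-0.00271748,  0.04722312, -0.0085406 ]), 'grip_force': 0.0, 'grip_width': 0.08730409589227703}
```

View pics/top0.png

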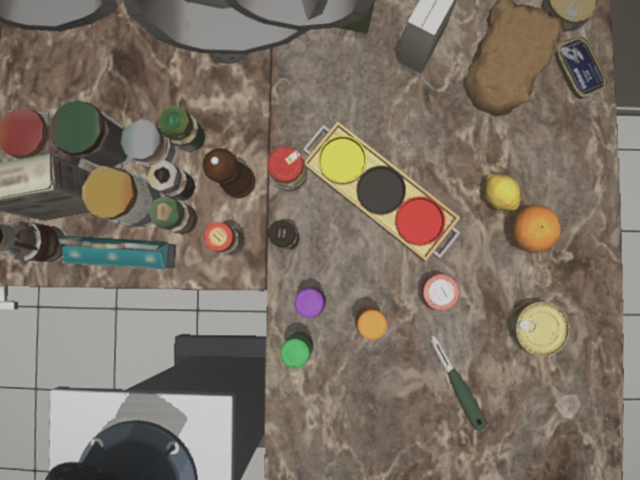

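View pics/side0.png

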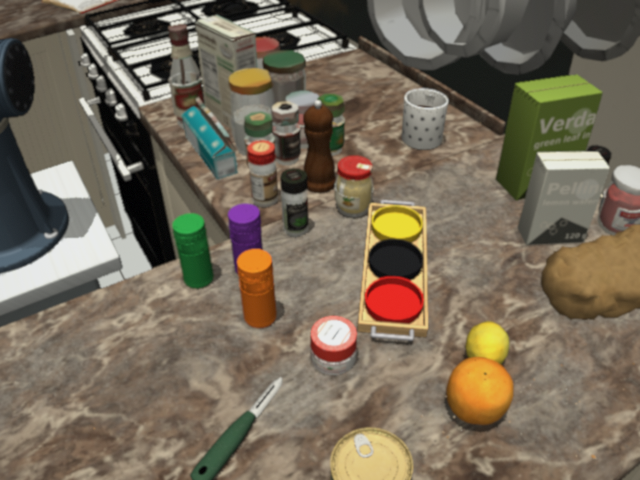

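Top view: red-capped jar at px (220,237), black-capped at (283,235), mill at (225,168), red-lid jar at (287,166), and pot at (440,292). The caddy cups are yellow (342,160), black (381,190) and red (420,220). The side view agrees. Next I need the clearances around the grasps.

Run:
```python
from h import *
P=np.concatenate([np.load(n+"W.npy").reshape(-1,3) for n in("top","side")]); P=P[~np.isnan(P[:,0])]
ys=np.arange(.26,-.56,-.03); print("x\\y  "," ".join("%4d"%round(y*1000) for y in ys))
for x in np.arange(.30,.76,.03):
    o=[]
    for y in ys:
        m=(abs(P[:,0]-x)<.015)&(abs(P[:,1]-y)<.015); o.append("%4d"%(1000*np.percentile(P[m,2],97)) if m.any() else "   .")
    print("%.2f  "%x," ".join(o))
```

```text
x\y    260  230  200  170  140  110   80   50   20  -10  -40  -70 -100 -130 -160 -190 -220 -250 -280 -310 -340 -370 -400 -430 -460 -490 -520 -550
0.30   -843 -842 -844 -841 -844 -842 -844 -842 -842 -843 -843 -843 -847    .    .    .    2    2  107  107    2  107  106    2   37   51   50    2
0.33      1    1    1    1    1    1    2    1    1    1    1    1    2    1    2    2    2    2  107  107    2    2    2    2   51   52   51    2
0.36      1    1    1  113  115   55   56   56   57   58   59   54    2    2    2    2    2    2    2    2    2    2    2    2   25   51   49    2
0.39      2    1    1  206  202   99   81   88   89   85   81   63    2  106  107   99    3  105   94    2    2    2    2    2   23   20   15    2
0.42      .    .    .  207  185   70   63   58  147  147  106  109  108  107  107   97  106  106  102    2    2    2   19   24   23   24   20    2
0.45      2    2    2  203  203  204  204  203  150  149  148  111  107    2    2    2    2    2    2    2    2   22   24   24   13   23   22    2
0.48     -1    .    .  203  203  204  205  203  150  150  148  111  104 
[... 697 characters left out ...]
 0  316  318    2    2    1    2  350  305  250  235  230  232    2    2    2    2    2    2    2    2    2   65
0.66      2    2    2    2    2    2  318  326  301  302  315  325  336  308  253  236  313  291  279  338  325  360    2    2    2    2    2   78
0.69      2    3    2    2    2    2    2  304  299  297    2    2    2  283  282  252  311  302  300  339  299  356    2    2  141   68    2   78
0.72      2    2    2    2    2    2    2    2    2    2    2    2   13   87   86   62  302  317  284    2    2  347    2  145  146  144    2   70
0.75      2    2    2    2    2    2    2    2    2    2    2    2   91    .   82   88    2  222  225  230  244  345  351  145  146  145  132    3
```

step_arm:
  rows:
    - [0.032,-0.049,0.004,0,0,-2]
    - [0.032,-0.049,0.004,0,0,-2]
    - [0.032,-0.049,0.004,0,0,-2]
    - [0.032,-0.049,0.004,0,0,-2]
    - [0.032,-0.049,0.006,0,0,-2]
    - [0.032,-0.049,0.006,0,0,-2]
    - [0.032,-0.049,0.006,0,0,-2]
    - [0.005,-0.052,0.004,0,0,0]
    - [0.005,-0.052,0.004,0,0,0]
    - [0.005,-0.052,0.004,0,0,0]
    - [0.005,-0.052,0.004,0,0,0]
    - [0.005,-0.052,0,0,0,0]
  jaw: 0.087
  squeeze: 20

```text
time: 2.5
position: [0.4437, -0.0108, 0.4554]
tool_rot: [0.277, 0.961, 0.0, 0.001]
ft_force: [0.2, -0.1, 0.4]
grip_width: 0.0869
grip_force: 0.0
```

step_arm:
  rows:
    - [0.016,-0.0385,0,0,0,0]
    - [0.016,-0.0385,0,0,0,0]
    - [0.016,-0.0385,0,0,0,0]
    - [0.016,-0.0385,0,0,0,0]
    - [0,0,-0.03,0,0,0]
    - [0,0,-0.03,0,0,0]
    - [0,0,-0.03,0,0,0]
    - [0,0,0,0,0,0]
    - [0,0,0,0,0,0]

```text
time: 3.62
position: [0.5081, -0.1633, 0.3657]
tool_rot: [0.277, 0.961, -0.0, 0.001]
ft_force: [0.2, -0.6, 0.3]
grip_width: 0.0868
grip_force: 0.0
```

Run:
```python
from h import *
print(get_obs()["position"])
a=camera("side")["pixels"];b=camera("top")["pixels"]
cv2.imwrite("pics/1.png",cv2.resize(np.hstack([a[20:300,180:460],b[80:360,120:400]]),(800,400)))
```

```text
[ 0.50811609 -0.16331434  0.36570075]
```

View pics/1.png

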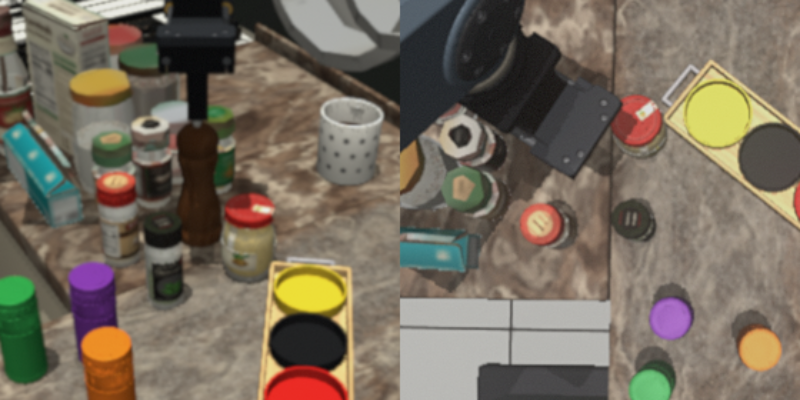

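The gripper is directly over the mill (side crop, about 198,100) and clear of its neighbours. Descending.

step_arm:
  rows:
    - [0,0,-0.025,0,0,0]
    - [0,0,-0.025,0,0,0]
    - [0,0,-0.017,0,0,0]
    - [0,0,0,0,0,0]
    - [0,0,0,0,0,0]

```text
time: 4.35
position: [0.5082, -0.1633, 0.299]
tool_rot: [0.277, 0.961, -0.0, 0.001]
ft_force: [0.5, -0.2, 0.8]
grip_width: 0.0869
grip_force: 0.0
```

step_arm:
  rows:
    - [0,0,0,0,0,0]
    - [0,0,0,0,0,0]
    - [0,0,0,0,0,0]
    - [0,0,0,0,0,0]
  jaw: 0.03

```text
time: 4.85
position: [0.5077, -0.1631, 0.2979]
tool_rot: [0.277, 0.961, -0.0, 0.0]
ft_force: [0.6, 1.1, 0.2]
grip_width: 0.0549
grip_force: 0.4
```

step_arm:
  rows:
    - [0,0,0,0,0,0]
    - [0,0,0,0,0,0]
    - [0,0,0,0,0,0]
    - [0,0,0,0,0,0]
    - [0,0,0,0,0,0]

```text
time: 5.48
position: [0.5077, -0.1631, 0.2978]
tool_rot: [0.277, 0.961, 0.0, 0.0]
ft_force: [0.5, 0.1, 0.9]
grip_width: 0.0472
grip_force: 20.0
```

step_arm:
  rows:
    - [0,0,0.02,0,0,0]
    - [0,0,0.03,0,0,0]
    - [0,0,0.03,0,0,0]
    - [0,0,0.03,0,0,0]
    - [-0.01,-0.03,0,0,0,0]
    - [0,-0.035,0,0,0,0]
    - [0,-0.035,0,0,0,0]
    - [0,-0.035,0,0,0,0]
    - [0.016,-0.03,0,0,0,0]
    - [0.016,-0.0105,0,0,0,0]
    - [0.014,0,0,0,0,0]
    - [0,0,0,0,0,0]

```text
time: 6.98
position: [0.5442, -0.3378, 0.4071]
tool_rot: [0.276, 0.961, 0.0, -0.001]
ft_force: [-0.7, 0.2, -1.7]
grip_width: 0.0468
grip_force: 20.0
```

Run:
```python
from h import *
print(get_obs()["position"],get_obs()["grip_width"])
c=camera("side");a=c["pixels"]; W=cloud(c)
cv2.imwrite("pics/2.png",cv2.resize(a[20:380,240:540],(600,720))[:600])
for r in cut_out("pepper_mill","side")[:1]:
    p=W[r["region"]]; p=p[~np.isnan(p[:,0])]; p=p[p[:,2]<np.nanpercentile(p[:,2],3)+.03]
    print(r["extent"],np.percentile(p,[2,50,98],axis=0).round(3))
```

```text
[ 0.54418559 -0.33784105  0.40707199] 0.046750189664538734
[404.2, 137.1, 43.9, 95.1] [[ 0.516 -0.367  0.109]
 [ 0.527 -0.358  0.125]
 [ 0.566 -0.32   0.143]]
```

View pics/2.png

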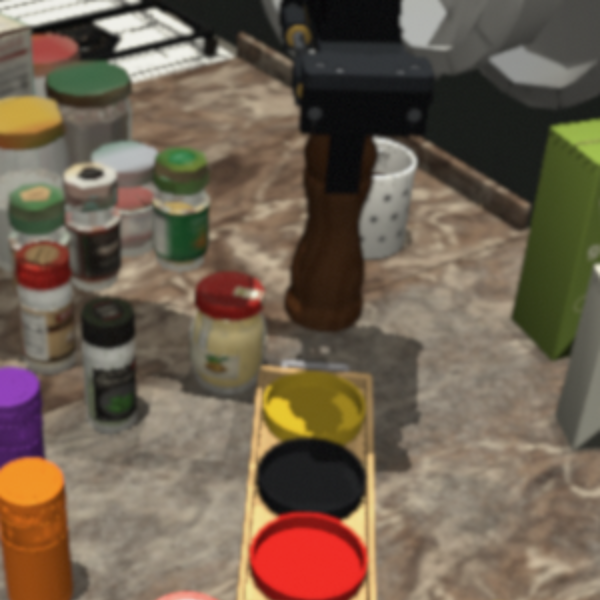

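The mill hangs upright over the yellow cup. The foot measures about (0.545,-0.338), so I'll lower it.

step_arm:
  rows:
    - [0,0,-0.03,0,0,0]
    - [0,0,-0.03,0,0,0]
    - [0,0,-0.02,0,0,0]
    - [0,0,-0.01,0,0,0]
    - [0,0,-0.004,0,0,0]
    - [0,0,-0.002,0,0,0]
    - [0,0,0,0,0,0]
    - [0,0,0,0,0,0]

```text
time: 8.07
position: [0.5438, -0.3387, 0.3124]
tool_rot: [0.277, 0.961, -0.0, 0.001]
ft_force: [0.2, 1.1, -1.8]
grip_width: 0.0468
grip_force: 20.0
```

step_arm:
  rows:
    - [0,0,-0.002,0,0,0]
    - [0,0,-0.001,0,0,0]
    - [0,0,0,0,0,0]
    - [0,0,0,0,0,0]

```text
time: 8.57
position: [0.5437, -0.3386, 0.3088]
tool_rot: [0.277, 0.961, -0.0, 0.0]
ft_force: [-0.7, 0.1, -0.7]
grip_width: 0.047
grip_force: 20.0
```

step_arm:
  rows:
    - [0,0,-0.001,0,0,0]
    - [0,0,0,0,0,0]
    - [0,0,0,0,0,0]

```text
time: 8.95
position: [0.5439, -0.3388, 0.3087]
tool_rot: [0.277, 0.961, -0.0, 0.001]
ft_force: [-1.1, 0.9, 5.6]
grip_width: 0.0469
grip_force: 20.0
```

step_arm:
  rows:
    - [0,0,0,0,0,0]
    - [0,0,0,0,0,0]
    - [0,0,0,0,0,0]
    - [0,0,0,0,0,0]
    - [0,0,0,0,0,0]
  jaw: 0.087

```text
time: 9.57
position: [0.5437, -0.3386, 0.3076]
tool_rot: [0.277, 0.961, 0.0, -0.0]
ft_force: [-0.6, -0.2, -0.2]
grip_width: 0.0846
grip_force: 0.0
```

step_arm:
  rows:
    - [0,0,0.02,0,0,0]
    - [0,0,0.03,0,0,0]
    - [0,0,0.03,0,0,0]
    - [-0.03,0.02,0.03,0,0,0]
    - [-0.03,0.03,0,0,0,0]

```text
time: 10.2
position: [0.4837, -0.2892, 0.4204]
tool_rot: [0.277, 0.961, -0.002, 0.003]
ft_force: [-0.4, -0.4, 1.2]
grip_width: 0.0869
grip_force: 0.0
```

Run:
```python
from h import *
print(get_obs()["q"].round(3),get_obs()["position"])
```

```text
[-0.737  0.425  1.573 -0.     1.136 -1.746] [ 0.48368137 -0.28915969  0.42036498]
```

step_arm:
  rows:
    - [-0.009,0.015,0,0,0,-10]
    - [-0.009,0.015,0,0,0,-10]
    - [-0.009,0.015,0,0,0,-10]
    - [-0.009,0.015,0,0,0,-10]
    - [-0.009,0.015,0,0,0,-10]
    - [-0.009,0.015,0,0,0,-10]
    - [-0.009,0.015,-0.02,0,0,-10]
    - [-0.008,0.015,-0.02,0,0,-10]
    - [-0.008,0.012,-0.02,0,0,-10]
    - [0,0,-0.02,0,0,0]
    - [0,0,0,0,0,0]
    - [0,0,0,0,0,0]

```text
time: 11.7
position: [0.4051, -0.1569, 0.3383]
tool_rot: [0.875, 0.484, 0.0, 0.001]
ft_force: [0.1, -0.2, 0.2]
grip_width: 0.087
grip_force: 0.0
```

Run:
```python
from h import *
print(get_obs()["position"],get_obs()["q"].round(2))
o=[]
for n in("side","top"):
    c=camera(n);o.append(c["pixels"]); W=cloud(c)
    for l in ("pepper_mill","spice_red"):
      for r in cut_out(l,n)[:4]:
        p=W[r["region"]]; p=p[~np.isnan(p[:,0])]
        print(n,l,r["confidence"],r["extent"],np.percentile(p,[2,50,98],axis=0).round(3).tolist())
a,b=o
cv2.imwrite("pics/3.png",cv2.resize(np.hstack([a[20:300,180:460],b[80:360,120:400]]),(800,400)))
```

```text
[ 0.40505392 -0.15694073  0.33830909] [-0.63  0.39  1.97 -0.    0.79 -0.07]
side pepper_mill 0.93 [396.9, 188.4, 40.6, 96.6] [[0.518, -0.367, 0.014], [0.532, -0.352, 0.086], [0.563, -0.32, 0.161]]
side spice_red 0.96 [261.0, 170.7, 31.6, 65.3] [[0.384, -0.179, 0.005], [0.399, -0.172, 0.066], [0.423, -0.143, 0.106]]
side spice_red 0.93 [246.1, 236.4, 34.3, 65.2] [[0.287, -0.315, 0.031], [0.303, -0.306, 0.091], [0.328, -0.275, 0.107]]
side spice_red 0.71 [193.1, 250.5, 41.0, 74.2] [[0.214, -0.296, 0.005], [0.232, -0.29, 0.072], [0.255, -0.257, 0.107]]
side spice_red 0.62 [257.6, 288.6, 38.9, 76.9] [[0.257, -0.408, 0.003], [0.273, -0.401, 0.072], [0.297, -0.368, 0.107]]
top pepper_mill 0.57 [343.6, 148.6, 39.5, 56.9] [[0.518, -0.361, 0.017], [0.534, -0.336, 0.147], [0.565, -0.311, 0.169]]
top spice_red 0.68 [310.1, 303.8, 31.8, 34.1] [[0.293, -0.311, 0.036], [0.313, -0.291, 0.106], [0.332, -0.27, 0.108]]
top spice_red 0.68 [296.6, 350.1, 33.8, 33.1] [[0.219, -0.292, 0.018], [0.242, -0.272, 0.105], [0.26, -0.251, 0.109]]
top spice_red 0.62 [372.8, 324.4, 37.2, 29.6] [[0.261, -0.401, 0.014], [0.283, -0.38, 0.106], [0.303, -0.361, 0.108]]
top spice_red 0.57 [226.1, 240.1, 40.1, 33.5] [[0.385, -0.175, 0.006], [0.402, -0.168, 0.101], [0.423, -0.14, 0.108]]
```

View pics/3.png

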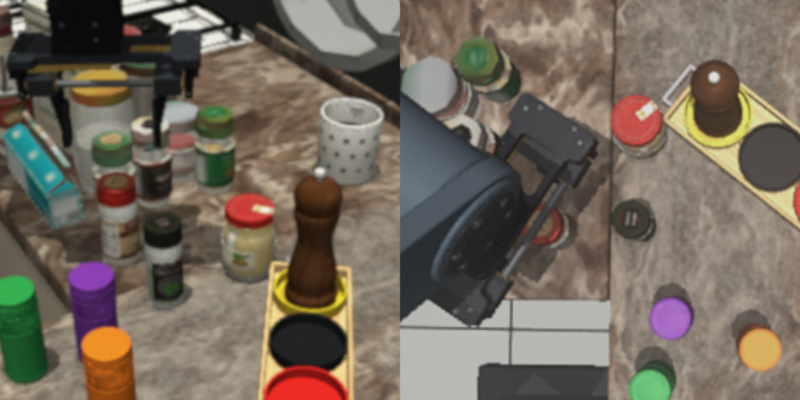

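The mill stands in the yellow cup, and the open gripper straddles the red-capped jar (side crop, about 117,190). Descending.

step_arm:
  rows:
    - [0,0,-0.03,0,0,0]
    - [0,0,-0.03,0,0,0]
    - [0,0,-0.02,0,0,0]
    - [0,0,-0.01,0,0,0]
    - [0,0,0,0,0,0]
    - [0,0,0,0,0,0]

```text
time: 12.75
position: [0.4049, -0.1568, 0.2483]
tool_rot: [0.875, 0.484, 0.0, 0.001]
ft_force: [-0.3, 0.3, -0.8]
grip_width: 0.087
grip_force: 0.0
```

step_arm:
  rows:
    - [0,0,0,0,0,0]
    - [0,0,0,0,0,0]
    - [0,0,0,0,0,0]
    - [0,0,0,0,0,0]
    - [0,0,0,0,0,0]
    - [0,0,0,0,0,0]
    - [0,0,0,0,0,0]
    - [0,0,0,0,0,0]
  jaw: 0.02

```text
time: 13.75
position: [0.4047, -0.1566, 0.2477]
tool_rot: [0.875, 0.484, 0.0, 0.0]
ft_force: [0.1, 0.2, 0.2]
grip_width: 0.0437
grip_force: 20.0
```

step_arm:
  rows:
    - [0,0,0.02,0,0,0]
    - [0,0,0.04,0,0,0]
    - [0,0,0.04,0,0,0]
    - [0,0,0.04,0,0,0]
    - [0.005,-0.04,0,0,0,0]
    - [0.005,-0.045,0,0,0,0]
    - [0.005,-0.045,0,0,0,0]
    - [0.005,-0.045,0,0,0,0]
    - [0.006,-0.045,0,0,0,0]
    - [0.006,-0.045,0,0,0,0]
    - [0.005,-0.046,0,0,0,0]
    - [0,0,-0.03,0,0,0]

```text
time: 15.25
position: [0.442, -0.472, 0.3592]
tool_rot: [0.876, 0.482, 0.0, 0.005]
ft_force: [-0.1, 0.6, -1.4]
grip_width: 0.0434
grip_force: 20.0
```

step_arm:
  rows:
    - [0,0,-0.03,0,0,0]
    - [0,0,0,0,0,0]
    - [0,0,0,0,0,0]

```text
time: 15.62
position: [0.4419, -0.4677, 0.3283]
tool_rot: [0.875, 0.484, 0.0, 0.0]
ft_force: [0.7, -0.6, -0.7]
grip_width: 0.0441
grip_force: 20.0
```

Run:
```python
from h import *
print(get_obs()["position"],get_obs()["grip_width"])
c=camera("side");W=cloud(c)
cv2.imwrite("pics/4.png",cv2.resize(c["pixels"][100:380,240:520],(560,560)))
for r in cut_out("spice_red","side")[:6]:
    p=W[r["region"]]; p=p[~np.isnan(p[:,0])]
    print(r["confidence"],r["extent"],np.percentile(p,[2,50,98],axis=0).round(3).tolist())
```

```text
[ 0.44187179 -0.46771819  0.32832857] 0.04410152777974667
0.94 [246.4, 238.5, 33.9, 68.3] [[0.287, -0.315, 0.03], [0.303, -0.306, 0.091], [0.328, -0.277, 0.107]]
0.92 [258.9, 287.2, 38.0, 80.4] [[0.257, -0.408, 0.004], [0.273, -0.401, 0.073], [0.298, -0.369, 0.107]]
0.85 [192.9, 250.3, 40.8, 74.7] [[0.214, -0.296, 0.001], [0.232, -0.289, 0.07], [0.258, -0.253, 0.107]]
0.79 [400.1, 231.6, 45.7, 86.2] [[0.421, -0.489, 0.082], [0.433, -0.48, 0.15], [0.463, -0.43, 0.188]]
```

View pics/4.png

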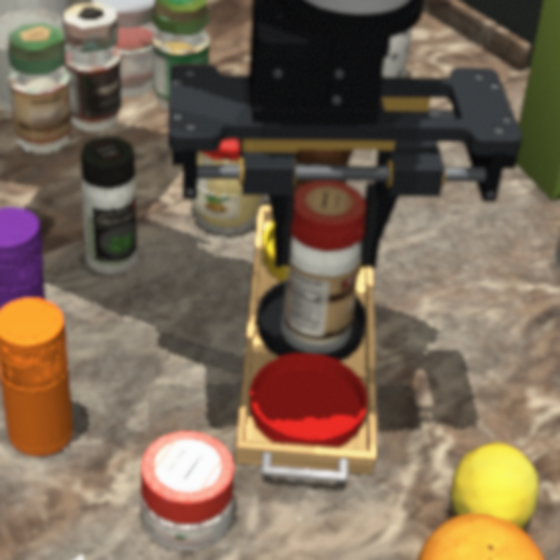

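The red jar hangs upright over the red cup. Lowering it.

step_arm:
  rows:
    - [0,0,-0.03,0,0,0]
    - [0,0,-0.02,0,0,0]
    - [0,0,-0.01,0,0,0]
    - [0,0,-0.005,0,0,0]
    - [0,0,-0.003,0,0,0]
    - [0,0,-0.001,0,0,0]
    - [0,0,-0.001,0,0,0]
    - [0,0,0,0,0,0]
    - [0,0,0,0,0,0]

```text
time: 16.85
position: [0.4418, -0.4678, 0.2587]
tool_rot: [0.875, 0.484, 0.0, 0.001]
ft_force: [-0.4, 1.2, 5.9]
grip_width: 0.0441
grip_force: 20.0
```

Contact, so I'll release and retreat.

step_arm:
  rows:
    - [0,0,0,0,0,0]
    - [0,0,0,0,0,0]
    - [0,0,0,0,0,0]
    - [0,0,0,0,0,0]
    - [0,0,0,0,0,0]
  jaw: 0.087

```text
time: 17.48
position: [0.4417, -0.4676, 0.2576]
tool_rot: [0.875, 0.484, -0.0, -0.0]
ft_force: [-0.5, 0.7, 0.5]
grip_width: 0.0831
grip_force: 0.0
```

step_arm:
  rows:
    - [0,0,0.02,0,0,0]
    - [0,0,0.03,0,0,0]
    - [0,0,0.04,0,0,0]
    - [-0.005,0.04,0.02,0,0,0]
    - [-0.005,0.045,0,0,0,0]
    - [-0.005,0.045,0,0,0,0]
    - [-0.005,0.044,0,0,0,0]
    - [-0.01,0.043,0,0,0,0]
    - [0,0,0,0,0,0]
    - [0,0,0,0,0,0]

```text
time: 18.73
position: [0.4121, -0.2511, 0.3682]
tool_rot: [0.875, 0.484, 0.0, 0.001]
ft_force: [0.1, 0.7, 0.1]
grip_width: 0.0871
grip_force: 0.0
```

Run:
```python
from h import *
print(get_obs()["position"],get_obs()["q"].round(2))
o=[]
for n in("side","top"):
    c=camera(n);o.append(c["pixels"]); W=cloud(c)
    for l in ("spice_black","spice_red","red_lid_jar","red_lid_pot"):
      for r in cut_out(l,n)[:5]:
        p=W[r["region"]]; p=p[~np.isnan(p[:,0])]
        print(n,l,r["confidence"],np.percentile(p,[2,50,98],axis=0).round(3).tolist())
a,b=o
cv2.imwrite("pics/5.png",cv2.resize(np.hstack([a[100:380,200:480],b[80:360,180:460]]),(800,400)))
```

```text
[ 0.41210667 -0.25107696  0.3681812 ] [-0.78  0.39  1.82 -0.    0.93 -0.22]
side spice_black 0.65 [[0.392, -0.271, 0.001], [0.405, -0.264, 0.065], [0.429, -0.221, 0.106]]
side spice_red 0.71 [[0.287, -0.315, 0.018], [0.303, -0.305, 0.09], [0.328, -0.272, 0.107]]
side spice_red 0.67 [[0.214, -0.296, 0.006], [0.232, -0.289, 0.072], [0.255, -0.258, 0.107]]
side spice_red 0.65 [[0.421, -0.49, 0.015], [0.433, -0.48, 0.085], [0.46, -0.452, 0.118]]
side spice_red 0.56 [[0.257, -0.408, 0.004], [0.273, -0.401, 0.074], [0.297, -0.37, 0.107]]
side red_lid_jar 0.57 [[0.49, -0.282, 0.0], [0.51, -0.269, 0.058], [0.546, -0.228, 0.087]]
side red_lid_pot 0.55 [[0.298, -0.525, 0.004], [0.32, -0.508, 0.048], [0.35, -0.473, 0.051]]
top spice_black 0.63 [[0.393, -0.267, 0.007], [0.4, -0.262, 0.056], [0.416, -0.246, 0.105]]
top spice_red 0.9 [[0.293, -0.311, 0.001], [0.313, -0.291, 0.106], [0.333, -0.27, 0.109]]
top spice_red 0.72 [[0.22, -0.291, 0.03], [0.241, -0.273, 0.105], [0.259, -0.251, 0.108]]
top spice_red 0.63 [[0.262, -0.401, 0.028], [0.284, -0.381, 0.106], [0.303, -0.362, 0.109]]
top spice_red 0.6 [[0.422, -0.483, 0.02], [0.439, -0.459, 0.116], [0.462, -0.442, 0.119]]
top red_lid_pot 0.97 [[0.303, -0.519, 0.006], [0.329, -0.49, 0.05], [0.354, -0.466, 0.053]]
```

View pics/5.png

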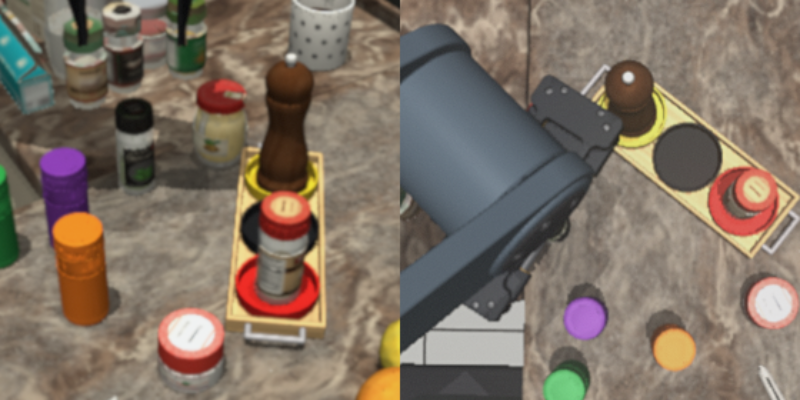

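The red jar is seated in the red cup, and the look-alikes are unmoved. The gripper is over the black jar, so I'll descend.

step_arm:
  rows:
    - [0,0,-0.035,0,0,0]
    - [0,0,-0.035,0,0,0]
    - [0,0,-0.03,0,0,0]
    - [0,0,-0.015,0,0,0]
    - [0,0,-0.007,0,0,0]
    - [0,0,0,0,0,0]

```text
time: 19.98
position: [0.4117, -0.2507, 0.2456]
tool_rot: [0.875, 0.484, -0.0, -0.0]
ft_force: [-0.2, 0.5, 0.5]
grip_width: 0.0868
grip_force: 0.0
```

step_arm:
  rows:
    - [0,0,0,0,0,0]
    - [0,0,0,0,0,0]
    - [0,0,0,0,0,0]
    - [0,0,0,0,0,0]
    - [0,0,0,0,0,0]
    - [0,0,0,0,0,0]
    - [0,0,0,0,0,0]
    - [0,0,0,0,0,0]
  jaw: 0.02

```text
time: 20.98
position: [0.4117, -0.2506, 0.2458]
tool_rot: [0.875, 0.484, 0.0, 0.0]
ft_force: [0.3, 0.4, 0.7]
grip_width: 0.0402
grip_force: 20.0
```

step_arm:
  rows:
    - [0,0,0.02,0,0,0]
    - [0,0,0.035,0,0,0]
    - [0,0,0.035,0,0,0]
    - [0,0,0.04,0,0,0]
    - [0.013,-0.025,0,0,0,0]
    - [0.017,-0.032,0,0,0,0]
    - [0.017,-0.032,0,0,0,0]
    - [0.017,-0.032,0,0,0,0]
    - [0.017,-0.0315,0,0,0,0]
    - [0,0,0,0,0,0]
    - [0,0,-0.04,0,0,0]
    - [0,0,0,0,0,0]

```text
time: 22.48
position: [0.4912, -0.4012, 0.3323]
tool_rot: [0.875, 0.484, -0.001, -0.005]
ft_force: [-0.8, 0.2, -1.4]
grip_width: 0.0399
grip_force: 20.0
```

Run:
```python
from h import *
print(get_obs()["position"],get_obs()["grip_width"])
c=camera("side");W=cloud(c)
cv2.imwrite("pics/6.png",cv2.resize(c["pixels"][100:380,240:520],(560,560)))
for r in cut_out("spice_black","side")[:3]:
    p=W[r["region"]]; p=p[~np.isnan(p[:,0])]
    print(r["confidence"],r["extent"],np.percentile(p,[2,50,98],axis=0).round(3).tolist())
```

```text
[ 0.49122889 -0.40116916  0.33231545] 0.03988544028345545
```

View pics/6.png

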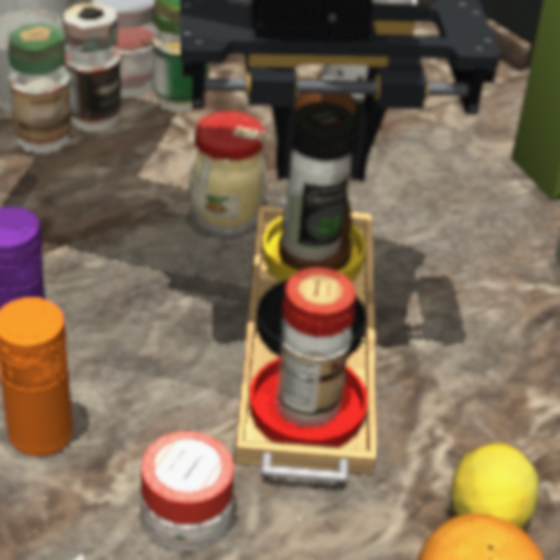

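The black jar hangs upright over the black cup, with the mill and red jar clear. Lowering it.

step_arm:
  rows:
    - [0,0,-0.03,0,0,0]
    - [0,0,-0.02,0,0,0]
    - [0,0,-0.01,0,0,0]
    - [0,0,-0.007,0,0,0]
    - [0,0,-0.004,0,0,0]
    - [0,0,0,0,0,0]
    - [0,0,0,0,0,0]

```text
time: 23.45
position: [0.4928, -0.4033, 0.2653]
tool_rot: [0.875, 0.484, 0.0, 0.001]
ft_force: [0.6, -0.6, -1.2]
grip_width: 0.0407
grip_force: 20.0
```

step_arm:
  rows:
    - [0,0,-0.004,0,0,0]
    - [0,0,-0.002,0,0,0]
    - [0,0,-0.001,0,0,0]
    - [0,0,-0.001,0,0,0]
    - [0,0,0,0,0,0]
    - [0,0,0,0,0,0]

```text
time: 24.2
position: [0.4927, -0.4031, 0.2568]
tool_rot: [0.875, 0.484, -0.0, 0.0]
ft_force: [-0.6, -0.5, 0.7]
grip_width: 0.0401
grip_force: 20.0
```

step_arm:
  rows:
    - [0,0,-0.001,0,0,0]
    - [0,0,0,0,0,0]
    - [0,0,0,0,0,0]

```text
time: 24.58
position: [0.4927, -0.4031, 0.2568]
tool_rot: [0.875, 0.484, -0.0, 0.0]
ft_force: [-1.5, 0.9, 5.4]
grip_width: 0.0403
grip_force: 20.0
```

step_arm:
  rows:
    - [0,0,0,0,0,0]
    - [0,0,0,0,0,0]
    - [0,0,0,0,0,0]
    - [0,0,0,0,0,0]
    - [0,0,0,0,0,0]
    - [0,0,0,0,0,0]
  jaw: 0.087

```text
time: 25.32
position: [0.4927, -0.4031, 0.2557]
tool_rot: [0.875, 0.484, -0.0, -0.0]
ft_force: [-0.3, -0.8, 0.6]
grip_width: 0.0853
grip_force: 0.0
```

step_arm:
  rows:
    - [0,0,0.02,0,0,0]
    - [0,0,0.03,0,0,0]
    - [0,0,0.04,0,0,0]
    - [0,0,0.04,0,0,0]
    - [-0.03,0.04,0.02,0,0,0]
    - [-0.03,0.05,0,0,0,0]
    - [-0.02,0.05,0,0,0,0]
    - [0,0.05,0,0,0,0]
    - [0,0,0,0,0,0]
    - [0,0,0,0,0,0]

```text
time: 26.58
position: [0.4131, -0.2135, 0.4062]
tool_rot: [0.875, 0.484, 0.0, 0.001]
ft_force: [-0.5, 0.0, -0.0]
grip_width: 0.0872
grip_force: 0.0
```

Run:
```python
from h import *
o=[]
for n in("side","top"):
    c=camera(n);o.append(c["pixels"]); W=cloud(c)
    for l in ("spice_black","spice_red","pepper_mill","red_lid_jar","red_lid_pot"):
      for r in cut_out(l,n)[:5]:
        p=W[r["region"]]; p=p[~np.isnan(p[:,0])]
        if p[:,1].mean()>-.23 or (p[:,0].mean()<.4 and l=="spice_red"): continue
        print(n,l,r["confidence"],np.percentile(p,[2,50,98],axis=0).round(3).tolist())
a,b=o
cv2.imwrite("pics/7.png",cv2.resize(np.hstack([a[100:380,240:520],b[80:360,260:540]]),(800,400)))
```

```text
side spice_black 0.7 [[0.473, -0.422, 0.069], [0.485, -0.411, 0.106], [0.508, -0.387, 0.117]]
side spice_red 0.81 [[0.421, -0.49, 0.015], [0.433, -0.48, 0.084], [0.46, -0.449, 0.118]]
side pepper_mill 0.72 [[0.518, -0.361, 0.022], [0.531, -0.349, 0.126], [0.558, -0.325, 0.165]]
side red_lid_jar 0.61 [[0.49, -0.282, 0.008], [0.509, -0.269, 0.059], [0.541, -0.232, 0.087]]
side red_lid_pot 0.62 [[0.298, -0.525, 0.005], [0.32, -0.508, 0.048], [0.35, -0.474, 0.051]]
top spice_black 0.67 [[0.474, -0.418, 0.011], [0.487, -0.398, 0.115], [0.51, -0.38, 0.119]]
top spice_red 0.87 [[0.422, -0.482, 0.021], [0.44, -0.459, 0.116], [0.462, -0.442, 0.12]]
top pepper_mill 0.93 [[0.519, -0.361, 0.023], [0.533, -0.336, 0.148], [0.563, -0.311, 0.17]]
top pepper_mill 0.25 [[0.388, -0.524, 0.004], [0.486, -0.412, 0.012], [0.584, -0.279, 0.022]]
top red_lid_jar 0.64 [[0.491, -0.279, 0.026], [0.504, -0.271, 0.055], [0.528, -0.254, 0.086]]
top red_lid_pot 0.95 [[0.303, -0.518, 0.01], [0.328, -0.49, 0.05], [0.354, -0.466, 0.053]]
top red_lid_pot 0.51 [[0.474, -0.418, 0.017], [0.488, -0.398, 0.115], [0.516, -0.38, 0.119]]
```

View pics/7.png

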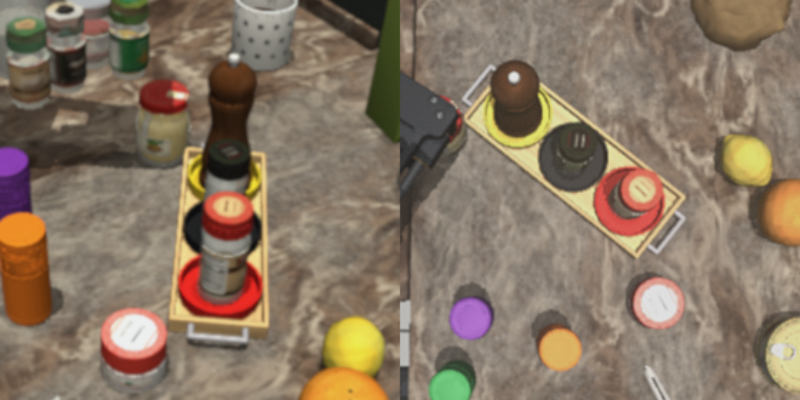

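All three stand upright in their own cups, centred to within a few millimetres, with the look-alikes unmoved and the arm clear.

```bash
python3 -c "
from rig import hand_in
print(hand_in())"
```

```text
the job is handed in; nothing more can be done
None
```

The job is handed in: the last pictures showed the red jar, black jar and pepper mill upright in their own cups and the look-alikes unmoved, but the hand-in gave no verdict.

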